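# Blow the dust off a clay rose plaque and show it to the camera

### The arm

A 6-joint arm with a two-finger parallel gripper is mounted at the origin on the work surface. World frame = base frame: x ahead of the robot, y to its left, z up, the work surface at z = 0. Lengths are in mm, angles in rad, forces in N, time in s.
With the tool pointing down it reaches from about 325 to 875 mm from the base axis. Payload 4.4 kg.
Tool frame: the origin (TCP) lies between the finger pads; the fingertips stand 25 mm ahead of it and the grasp point (between the pads) lies 6 mm ahead of it (ctrl.tip_reach is the distance from the TCP to the fingertips, in mm); z points along the fingers, y is the line along which they close (so a half turn about z gives the same grasp; the last joint's range is limited). The gripper opens to 85 mm and grips with 20 to 120 N. Pads are 22 mm wide; open, the fingers measure 114 mm over their backs; the gripper's body (76 mm by 85 mm) begins 54 mm behind the grasp point. The pads swing forward as they close: fully open they stand 13 mm farther back than shut.
Start: joints at [1.063, 0.207, 1.542, -0, 1.393, -0.15], TCP at [200.844, 538.785, 256.282] pointing down, gripper open.
Joint ranges: [-2.73, 2.73], [-0.86, 2.22], [0.23, 2.46], [-1.11, 4.25], [0.08, 2.63], [-2.82, 2.82]. Speed limits (rad/s): [2.79, 2.79, 3.14, 3.14, 3.14, 3.14].

### API

Orientations are given as a rotation vector (axis times angle).
In Python, from bench import readout, eyes, workorder, ctrl gives the robot as it stands.
- The arm moves only by the tool send_rows, never from a script. Its argument "plan" is a list of rows, each a list of 7 numbers: the finger opening in mm, from 0 to 85.4, then the shift along the tool's x, y, z as a fraction of full scale, then the turn, a rotation vector about the tool's x, y, z as a fraction of full scale. In form: [[fingers, dx, dy, dz, ax, ay, az], ...]. A call has 1 to 8 rows; each row shifts and turns the commanded pose from where the row before left it, along the tool's axes as they then stand; what a row does not reach is not made up. Full scale, the value 1, is 0.2 m for a shift and pi/4 rad for a turn. A row lasts 1/12 s, in which the tool goes at most 41.7 mm and 7.16 degrees, less where a joint would pass 70% of its speed; a pose out of reach is approached as far as the arm can. A call with a number of a shift or a turn outside -1 to 1 is refused whole. A call with a gripper value outside its range is refused whole. The fingers move at their own pace and stop on an object; "squeeze" is the grip in N (left out, the last holds). Time passes only in rows, so rows that do not move let the fingers close. It gives the time, the measured TCP pose, the force, the opening and the grip force at its end, in the units of the state.
- readout.sense(): the state, without advancing time (a new reading comes with each control period).
- eyes.read_camera(name): name is "scene" or "top" or "wrist"; returns a dict with "image" (480x640x3 uint8, red, green, blue), "range_z" (480x640 float32, mm along the optical axis (not along the pixel's ray), 0 where there is no reading), "camera_matrix" (3x3 intrinsics, pixels), "R" (3x3) and "t" (3): a world point X has camera coordinates R X + t; the wrist camera has in their place "tool_from_camera" (4x4, takes a point from camera to tool coordinates, whose origin is the TCP and whose axes are the flange's). Camera axes: x right, y down, z forward; pixel columns grow to the right and rows downward; lengths in mm; the calibration is good to about 2 mm. A picture is of the moment at which its call begins: read the wrist's pose just before it.
- workorder.sign_off(): hands the job in; it is judged then, once.
The state is a dict: "clock": time; "joint_positions": joint angles; "joint_vel": joint speeds; "effort": joint torques, N m; "tcp_pos": TCP position; "tool_rot": TCP orientation; "ft_force": force on the tool from outside, world axes, zero at the start; "wrist_torque": the same for the moment, N m; "grip_width": opening from 0.0 (shut) to 1.0 (fully open); "grip_force": force on a finger pad.
Only numpy, scipy, OpenCV 4.12 (cv2) and the standard library are available. Lean on these libraries where they do the work, as an engineer would, in place of code of your own. Each camera call takes 0.05 s, during which the arm holds its last target. There are 200 camera calls.

### The job

With the white plaque still standing in its holder, press the air can's nozzle cap fully down to blow the dust off the pink rose, and let the cap come up again. Then lift the plaque out and finish holding it still in the air for its picture: its middle straight in front of the lens, 15 cm from it, the rose facing the camera squarely and the right way up in the camera's view (lean it back as far as the camera looks down). Keep holding at the end; do not touch the rose or the camera, and do not disturb the other things on the table.

Things in the scene. Friction and masses are not known exactly. Their poses are not given: they have to be found in the camera images.
- plaque_center (a point): Centre of the white wooden plaque with the pink clay rose: 16 mm thick (x), 52 wide (y), 66 high (z), 0.1 kg. +x points out of the front, with the rose; z up. At the start it stands upright in the groove of a wooden holder on a turntable, its rose towards the air can.
- wheel: Fixed grey and steel turntable, 160 mm across, its top 90 mm high; origin under its middle. On it lies the wooden holder, 50 (x) x 90 (y) mm, 18 mm high, with an open-ended groove along y; the plaque stands 10 mm deep in it with 1.5 mm play front and back and lifts straight up.
- rose: The pink clay rose on the plaque's front: 40 mm across, on the front face, its middle 3 mm above the plaque's, standing out 16 mm. Delicate. Origin on the front face behind the rose's middle, +x out of the rose; it is part of the plaque.
- cap_top (a point): Middle of the top of the round black nozzle cap (26 mm diameter, 16 mm high) of the blue air can (45 mm diameter, 152 mm high with its cap), which is held fast and upright in a steel bench clip. A thin red tube points from the cap to the plaque along this point's -x.
- nozzle_cap (a joint): How far the nozzle cap is pressed down, in m: 0 up, 0.006 fully down. A spring lifts it: it takes 2 N to start and 5 N fully down.
- lens (a point): Front centre of the lens of the product camera: a fixed grey camera with a white ring light (90 mm across), on a steel column behind it, 0.37 m high. The camera looks along this point's -x; +x runs back into the camera, y is level, z is the camera's own up. Lens height (0.19 to 0.29 m) and downward tilt (0 to 20 degrees) differ each time and stay as set.
- duster: The blue air can with its bench clip, one fixed piece; origin on the table under the can's axis. Steel base plate 100 x 100 mm, clip post on the side away from the plaque (+x).
- camera: The fixed camera stand with all it carries; origin on the table under the lens; its column stands 100 mm behind that (+x), on a round grey base 110 mm across.
- foil_cup: Bystander: foil baking cup, open, 66 mm across, 48 mm high; origin at the centre of its underside.
- foil_cup_b: Bystander: second foil cup, the same.
- dropper: Bystander: small amber glass bottle with black cap, 30 mm diameter, 70 mm high; origin at the centre of its underside.
- orange_jar: Bystander: low orange jar with white lid, 52 mm diameter, 45 mm high; origin at the centre of its underside.
- glue: Bystander: white squeeze bottle with pointed black tip, 48 mm diameter, 135 mm high; origin at the centre of its underside.
- clay_box: Bystander: red and black carton, 30 x 55 x 80 mm high; origin at the centre of its underside.
- craft_stick: Bystander: flat wooden stick, 146 x 16 x 5 mm, lying; origin at the centre of its underside.
- black_plaque: Bystander: another plaque (brown wood, black rose), lying on its back, 66 x 52 mm, 32 mm high with its rose; origin at the centre of its underside.
Things that resemble listed ones, but are neither listed nor needed, are in the scene too. What is shaped like the part that bears plaque_center but blue or yellow is not meant.

How it is judged:
By the outcome, as a careful person would: the job done as asked, in the order asked, and still so for the second after the job is handed in, while the arm keeps its last pose, push and grip.
It also fails if it takes over 45 s, if anything falls off the work surface, if the arm or the gripper's body presses on something with over 40 N, if the wrist force passes 120 N, or if a joint passes its speed limit or range.

## Working session

There is one attempt and no reset: what is moved stays moved. The work goes in short steps, Python scripts to look and compute and a tool call to move; the robot and the scene stay as the last step left them, time stands still between calls to the robot, and variables do not carry over. Pictures are saved under pics/ and viewed, at most 10 in all, crops included, and the job is handed in when it is done.

Besides the shell and the picture viewer there is one more tool, called after "Emit:" as a command line: name --pt "numbers of a row" for each row, then --argument value for the rest. send_rows: Moves the arm, as the interface text tells. Shift numbers are shares of 0.2 m and turn numbers shares of pi/4 rad, none past 1 either way. Its arguments: {"type":"object","properties":{"plan":{"type":"array"},"squeeze":{"type":"number"}},"required":["plan"]}

```bash
mkdir -p pics; ls; cat > h.py <<'E'
import numpy as np, cv2
from bench import readout, eyes, workorder, ctrl
from scipy.spatial.transform import Rotation as Ro
def cam(n):
    s=readout.sense(); d=eyes.read_camera(n)
    if n=="wrist":
        T=np.eye(4);T[:3,:3]=Ro.from_rotvec(s["tool_rot"]).as_matrix();T[:3,3]=s["tcp_pos"]
        d["W"]=T@np.array(d["tool_from_camera"])
    else:
        T=np.eye(4);T[:3,:3]=d["R"];T[:3,3]=d["t"];d["W"]=np.linalg.inv(T)
    v,u=np.mgrid[0:480,0:640]; K=np.array(d["camera_matrix"]); z=d["range_z"]
    P=np.stack([(u-K[0,2])/K[0,0]*z,(v-K[1,2])/K[1,1]*z,z],-1)
    d["P"]=P@d["W"][:3,:3].T+d["W"][:3,3]; d["P"][z<=0]=np.nan
    return d
def save(d,n): cv2.imwrite("pics/"+n,d["image"][...,::-1])
E
python3 - <<'E'
from h import *
for n in("scene","top"):
    d=cam(n);save(d,n+"1.png");np.save(n+"1.npy",d["P"]);print(n,d["W"].round(2).tolist(),d["camera_matrix"])
print(readout.sense())
E
```

```text
pics
scene [[-0.81, 0.39, -0.45, 1165.8], [0.59, 0.56, -0.58, 801.93], [0.02, -0.73, -0.68, 1102.45], [0.0, 0.0, 0.0, 1.0]] [[473.29406128   0.         315.65689997]
 [  0.         473.29406128 235.10979354]
 [  0.           0.           1.        ]]
top [[0.02, -1.0, 0.08, 429.17], [-1.0, -0.01, 0.02, -11.99], [-0.01, -0.08, -1.0, 1793.7], [0.0, 0.0, 0.0, 1.0]] [[615.21696614   0.         328.29478379]
 [  0.         615.21696614 242.57705289]
 [  0.           0.           1.        ]]
{'clock': 0.1, 'joint_positions': array([ 1.06350087e+00,  2.07360054e-01,  1.54283702e+00, -2.32869535e-05,
        1.39352005e+00, -1.50503287e-01]), 'joint_vel': array([-0.00066642, -0.0008195 , -0.00479292,  0.00067982, -0.00143562,
       -0.00032555]), 'effort': array([ 5.70787142e-04, -3.84090757e+01, -2.92548001e+01, -1.41721707e-04,
        4.80453746e-03, -1.02156099e-05]), 'tcp_pos': array([200.5301383 , 538.20688099, 255.2151914 ]), 'tool_rot': array([-0.55735525, -3.09107985,  0.00316918]), 'ft_force': array([-0.6063091 ,  0.81415997, -0.05363207]), 'wrist_torque': array([ 0.00921019, -0.01922273,  0.03697328]), 'grip_force': 0.0, 'grip_width': 0.999675122370737}
```

View pics/scene1.png

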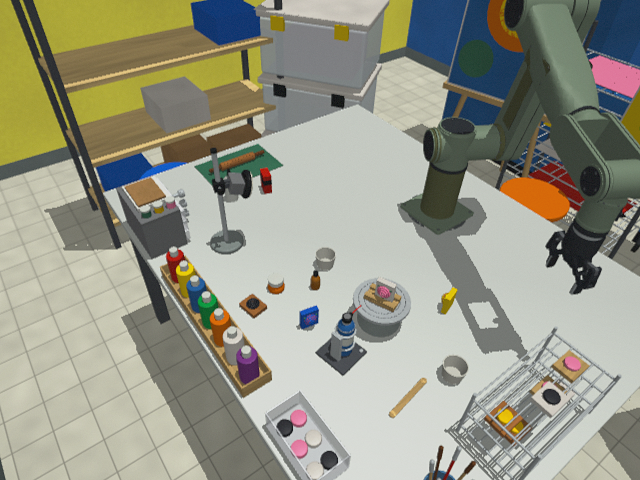

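View pics/top1.png

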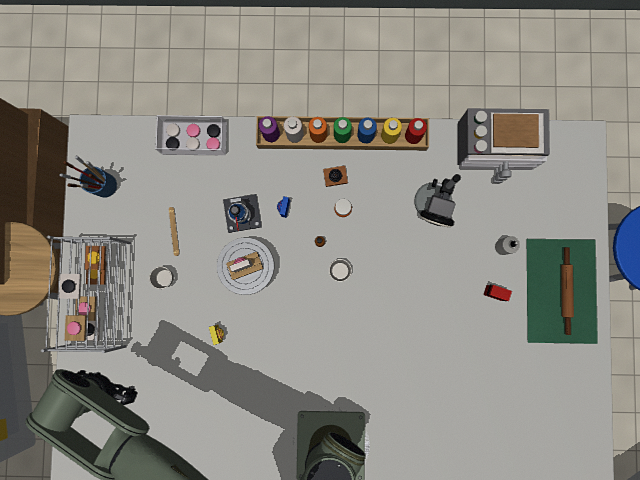

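The white plaque with its pink rose stands on the turntable (top 243,265; scene 383,293). The blue plaque (top 285,206) and the yellow one (218,333) are lookalikes and not meant; neither is the pink rose in the rack (75,328), because the target has to stand in the holder on the turntable. The can is at top 240,212 and the product camera at top 437,205.

```bash
python3 - <<'E'
from h import *
t=np.load("top1.npy");s=np.load("scene1.npy")
im=cv2.imread("pics/top1.png");sc=cv2.imread("pics/scene1.png")
def crop(i,u,v,r,k): return cv2.resize(i[v-r:v+r,u-r:u+r],None,fx=k,fy=k,interpolation=cv2.INTER_CUBIC)
a=[crop(im,243,240,50,4),crop(im,440,200,50,4),]
b=[crop(sc,365,310,50,4)[:,:400],crop(sc,240,190,50,4)]
o=np.vstack([np.hstack([cv2.resize(x,(300,300)) for x in a]),np.hstack([cv2.resize(x,(300,300)) for x in b])])
cv2.imwrite("pics/crop1.png",o)
for n,u,v in(("wheel",246,265),("can",240,212),("cam",437,210)):
    print(n,t[v,u].round())
A=np.vstack([t.reshape(-1,3),s.reshape(-1,3)]);A=A[~np.isnan(A[:,0])]
def near(c,r): return A[np.hypot(A[:,0]-c[0],A[:,1]-c[1])<r]
for n,u,v,r in(("can",240,212,70),("wheel",246,265,100),("cam",437,205,90)):
    N=near(t[v,u],r)
    for lo in range(0,400,20):
        q=N[(N[:,2]>=lo)&(N[:,2]<lo+20)]
        if len(q)>3: print(n,lo,len(q),q.mean(0).round(),q.min(0).round(),q.max(0).round())
E
```

```text
wheel [502. 231. 167.]
can [647. 256. 133.]
cam [ 644. -260.  252.]
can 0 1750 [654. 262.   7.] [577. 188.   0.] [717. 326.  20.]
can 20 104 [670. 280.  31.] [609. 243.  20.] [697. 298.  40.]
can 40 155 [667. 277.  48.] [629. 241.  40.] [697. 298.  60.]
can 60 125 [670. 280.  70.] [580. 231.  60.] [698. 295.  80.]
can 80 274 [647. 270.  91.] [578. 234.  80.] [697. 298. 100.]
can 100 304 [667. 274. 110.] [579. 244. 100.] [697. 296. 120.]
can 120 178 [655. 271. 126.] [629. 247. 120.] [674. 291. 140.]
can 140 209 [647. 269. 150.] [597. 255. 140.] [669. 284. 159.]
wheel 0 1350 [513. 228.   5.] [402. 132.   0.] [600. 331.  19.]
wheel 60 32 [543. 292.  78.] [449. 231.  75.] [584. 326.  80.]
wheel 80 3471 [511. 250.  90.] [425. 166.  80.] [588. 327. 100.]
wheel 100 687 [507. 246. 107.] [430. 175. 100.] [579. 318. 120.]
wheel 120 112 [513. 257. 132.] [486. 222. 120.] [529. 278. 140.]
wheel 140 212 [512. 254. 150.] [486. 222. 140.] [597. 278. 160.]
wheel 160 200 [504. 250. 164.] [488. 223. 160.] [521. 278. 177.]
cam 0 1985 [ 663. -249.    7.] [ 565. -347.    0.] [ 744. -169.   20.]
cam 20 90 
[... 567 characters left out ...]
690. -269.  192.] [ 638. -290.  180.] [ 717. -232.  200.]
cam 200 65 [ 666. -244.  211.] [ 634. -289.  200.] [ 717. -221.  220.]
cam 220 291 [ 665. -251.  232.] [ 607. -305.  220.] [ 728. -219.  240.]
cam 240 1111 [ 665. -267.  252.] [ 603. -305.  240.] [ 730. -220.  260.]
cam 260 351 [ 646. -267.  265.] [ 604. -301.  260.] [ 724. -231.  280.]
cam 280 43 [ 708. -283.  290.] [ 697. -293.  280.] [ 717. -276.  299.]
cam 300 47 [ 708. -282.  311.] [ 698. -291.  301.] [ 718. -275.  320.]
cam 320 43 [ 709. -281.  331.] [ 698. -290.  321.] [ 718. -273.  340.]
cam 340 40 [ 708. -282.  350.] [ 697. -290.  340.] [ 717. -275.  360.]
cam 360 83 [ 707. -286.  366.] [ 697. -297.  360.] [ 718. -275.  372.]
```

View pics/crop1.png

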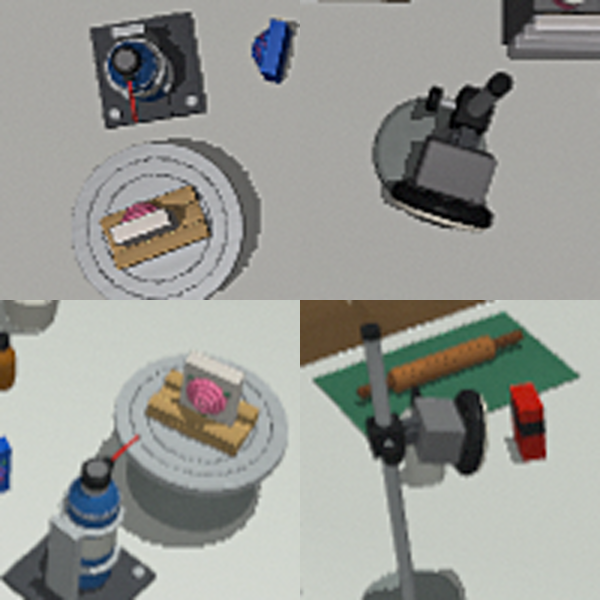

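The crop confirms the target: the white plaque with the pink rose sits in the wooden holder with the red tube pointing at it. The camera faces roughly -x, towards the robot, about 18° yawed. Next I'll write the planner helper and move in for a close look.

```bash
cat >> h.py <<'E'
def plan(p,R,f,n=None,start=None):
    """rows (rounded) from the present pose to p,R; start lets plans be chained"""
    if start is None:
        s=readout.sense(); start=(np.array(s["tcp_pos"]),Ro.from_rotvec(s["tool_rot"]))
    c,Q=start; p=np.array(p,float); rv=(Q.inv()*R).as_rotvec()
    n=n or max(1,int(np.ceil(max(np.linalg.norm(p-c)/39,np.degrees(np.linalg.norm(rv))/6.8))))
    c0,Q0=c,Q; rows=[]
    for k in range(1,n+1):
        pt=c0+(p-c0)*k/n; Rt=Q0*Ro.from_rotvec(rv*k/n)
        d=(Q.inv().apply(pt-c)/200).round(3); w=((Q.inv()*Rt).as_rotvec()/(np.pi/4)).round(3)
        c=c+Q.apply(d*200); Q=Q*Ro.from_rotvec(w*np.pi/4); rows.append([f]+d.tolist()+w.tolist())
    print(n); 
    for r in rows: print(str(r)+",")
    return c,Q
def tool(yaw,tilt=0):
    """tool R for plaque yaw (deg) and lean back (deg)"""
    P=Ro.from_euler("ZY",[yaw,-tilt],degrees=True)
    return P*Ro.from_matrix(np.array([[-1,0,0],[0,1,0],[0,0,-1.]]))
E
python3 - <<'E'
from h import *
d=cam("wrist");print(np.array(d["tool_from_camera"]).round(2).tolist(),d["camera_matrix"])
plan((540,255,380),tool(18),85)
E
```

```text
[[-0.0, -0.95, -0.3, 77.13], [1.0, -0.0, -0.0, -0.22], [0.0, -0.3, 0.95, -118.35], [0.0, 0.0, 0.0, 1.0]] [[347.76254222   0.         321.49544779]
 [  0.         347.76254222 245.12187687]
 [  0.           0.           1.        ]]
12
[85, -0.174, -0.061, -0.052, -0.0, -0.0, -0.071],
[85, -0.17, -0.071, -0.052, -0.0, -0.0, -0.071],
[85, -0.166, -0.08, -0.052, -0.0, -0.0, -0.072],
[85, -0.161, -0.09, -0.051, -0.001, -0.0, -0.071],
[85, -0.155, -0.098, -0.052, 0.0, -0.0, -0.071],
[85, -0.15, -0.107, -0.052, 0.0, -0.001, -0.071],
[85, -0.144, -0.115, -0.052, -0.0, 0.0, -0.071],
[85, -0.138, -0.123, -0.052, -0.0, 0.0, -0.072],
[85, -0.13, -0.13, -0.052, -0.001, 0.0, -0.071],
[85, -0.123, -0.138, -0.052, 0.0, 0.0, -0.071],
[85, -0.114, -0.144, -0.052, 0.0, 0.0, -0.071],
[85, -0.107, -0.15, -0.052, -0.0, -0.0, -0.071],
```

Emit:
send_rows --pt "0 -0.174 -0.061 -0.052 0 0 -0.071" --pt "0 -0.17 -0.071 -0.052 0 0 -0.071" --pt "0 -0.166 -0.08 -0.052 0 0 -0.071" --pt "0 -0.161 -0.09 -0.052 0 0 -0.071" --pt "0 -0.155 -0.098 -0.052 0 0 -0.071" --pt "0 -0.15 -0.107 -0.052 0 0 -0.071" --pt "0 -0.144 -0.115 -0.052 0 0 -0.071" --pt "0 -0.138 -0.123 -0.052 0 0 -0.071"

```text
clock: 0.82
tcp_pos: [427.9, 348.2, 339.7]
tool_rot: [0.145, -3.138, 0.0]
ft_force: [0.9, 0.6, -0.4]
grip_width: -0.004
grip_force: 0.0
```

Emit:
send_rows --pt "0 -0.13 -0.13 -0.052 0 0 -0.071" --pt "0 -0.123 -0.138 -0.052 0 0 -0.071" --pt "0 -0.114 -0.144 -0.052 0 0 -0.071" --pt "0 -0.107 -0.15 -0.052 0 0 -0.071" --pt "0 0 0 0 0 0 0"

```text
clock: 1.23
tcp_pos: [545.1, 250.4, 382.6]
tool_rot: [-0.479, 3.1, -0.004]
ft_force: [-0.8, -1.0, 1.6]
grip_width: 0.003
grip_force: 0.0
```

```bash
python3 - <<'E'
from h import *
s=readout.sense();print(s["clock"],s["tcp_pos"],s["tool_rot"],s["ft_force"])
d=cam("wrist");save(d,"w1.png");np.save("w1.npy",d["P"]);np.save("w1W.npy",d["W"])
P=d["P"];im=d["image"];hsv=cv2.cvtColor(im,cv2.COLOR_RGB2HSV)
z=P[...,2]
def show(n,m):
    q=P[m];print(n,m.sum(),np.nanmedian(q,0).round(1),np.nanmin(q,0).round(),np.nanmax(q,0).round())
    k=cv2.minAreaRect(np.float32(q[:,:2]));print("  rect",np.round(k[0],1),np.round(k[1],1),round(k[2],1))
inr=lambda x,y,r:np.hypot(P[...,0]-x,P[...,1]-y)<r
show("cap",inr(650,268,40)&(z>142)&(hsv[...,2]<90))
show("plaque top",inr(507,250,50)&(z>158)&(z<170)&(hsv[...,1]<60))
show("holder",inr(507,250,70)&(z>103)&(z<113))
show("wheel",inr(507,250,110)&(z>84)&(z<94))
E
```

```text
1.2333 [545.1238218  250.41642092 382.57986916] [-0.47921377  3.09971588 -0.00417934] [-0.84518146 -0.99403394  1.62179615]
cap 107 [641.9 260.9 148.7] [611. 255. 142.] [652. 269. 154.]
  rect [632.  263.4] [11.3 40.6] 83.0
plaque top 926 [501.3 248.7 164.7] [485. 223. 158.] [517. 275. 167.]
  rect [501.5 248.7] [16.  51.9] 20.9
holder 1843 [495.  237.  108.8] [464. 195. 103.] [543. 295. 112.]
  rect [503.5 244.5] [50.3 89.5] 21.4
wheel 11406 [490.5 242.   90.9] [424. 165.  87.] [583. 324.  94.]
  rect [503.3 244.5] [158.6 157.8] 65.5
```

View pics/w1.png

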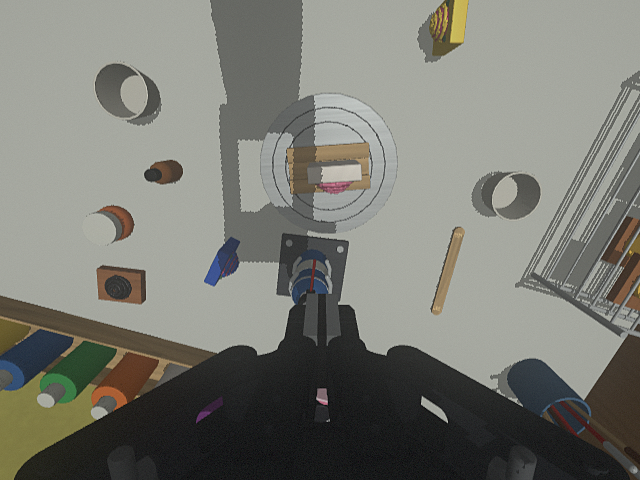

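The wrist view shows the plaque (335,172) in the holder, with clear measurements, but the fingers hide the cap at about (308,290). I'll step back 90 mm to see it.

Emit:
send_rows --pt "0 0.15 0 0 0 0 0" --pt "0 0.15 0 0 0 0 0" --pt "0 0.15 0 0 0 0 0" --pt "0 0 0 0 0 0 0" --pt "0 0 0 0 0 0 0"

```text
clock: 1.7
tcp_pos: [452.3, 228.0, 380.6]
tool_rot: [0.49, -3.102, -0.001]
ft_force: [0.9, 0.1, 0.9]
grip_width: -0.001
grip_force: 0.0
```

```bash
python3 - <<'E'
from h import *
s=readout.sense();print(s["clock"],s["tcp_pos"])
d=cam("wrist");save(d,"w2.png")
def show(n,P,im,m):
    q=P[m];print(n,m.sum(),np.nanmedian(q,0).round(1),np.nanmin(q,0).round(),np.nanmax(q,0).round())
    print("  circ",np.round(cv2.minEnclosingCircle(np.float32(q[:,:2]))[0],1),np.round(cv2.minEnclosingCircle(np.float32(q[:,:2]))[1],1))
    print("  rect",[np.round(a,1).tolist() for a in cv2.minAreaRect(np.float32(q[:,:2]))])
for n,P,im in(("wrist",d["P"],d["image"]),("top",np.load("top1.npy"),cv2.imread("pics/top1.png")[...,::-1]),("scene",np.load("scene1.npy"),cv2.imread("pics/scene1.png")[...,::-1])):
    z=P[...,2];m=(np.hypot(P[...,0]-648,P[...,1]-266)<35)&(z>146)&(z<160)
    dark=im.max(-1)<95
    show(n+" cap",P,im,m&dark)
    r=im.astype(int);red=(r[...,0]>120)&(r[...,1]<70)&(np.hypot(P[...,0]-610,P[...,1]-260)<60)&(z>120)
    if red.sum()>3: show(n+" tube",P,im,red)
P=d["P"];z=P[...,2]
show("plaque",P,0,(np.hypot(P[...,0]-501,P[...,1]-248)<50)&(z>160)&(z<170)&(cv2.cvtColor(d["image"],cv2.COLOR_RGB2HSV)[...,1]<60))
show("clip",P,0,(np.hypot(P[...,0]-650,P[...,1]-267)<60)&(z>1)&(z<20))
E
```

```text
1.7 [452.33693135 227.96405947 380.64313174]
  return np.nanmean(a, axis, out=out, keepdims=keepdims)
Traceback (most recent call last):
ValueError: zero-size array to reduction operation fmin which has no identity
```

```bash
python3 - <<'E'
from h import *
d=cam("wrist");np.save("w2.npy",d["P"])
im=cv2.imread("pics/w2.png")
uv=[]
K=np.array(d["camera_matrix"]);T=np.linalg.inv(d["W"])
c=T@np.array([648,267,152,1]);print("cap px",K@(c[:3]/c[2]))
u,v=(K@(c[:3]/c[2]))[:2].astype(int)
cr=im[max(0,v-60):v+60,u-80:u+80];print(u,v)
cv2.imwrite("pics/w2c.png",cv2.resize(cr,None,fx=5,fy=5,interpolation=cv2.INTER_CUBIC)[:600])
P=d["P"]
for n,Q,I in(("wrist",P,im),("top",np.load("top1.npy"),cv2.imread("pics/top1.png")),("scene",np.load("scene1.npy"),cv2.imread("pics/scene1.png"))):
    m=(np.hypot(Q[...,0]-648,Q[...,1]-266)<35)&(Q[...,2]>145)&(Q[...,2]<165)
    q=Q[m]
    if len(q)>3: print(n,len(q),np.median(q,0).round(1),q.min(0).round(1),q.max(0).round(1),[np.round(a,1).tolist() for a in cv2.minEnclosingCircle(np.float32(q[:,:2]))])
E
```

```text
cap px [302.05632266 377.88046292   1.        ]
302 377
top 88 [649.4 267.  151.8] [615.2 255.9 145.2] [664.1 281.  160.5] [[639.6, 267.3], 25.2]
scene 84 [655.9 271.3 151. ] [618.  255.2 145.3] [669.1 284.2 156.1] [[643.6, 269.9], 26.5]
```

View pics/w2c.png

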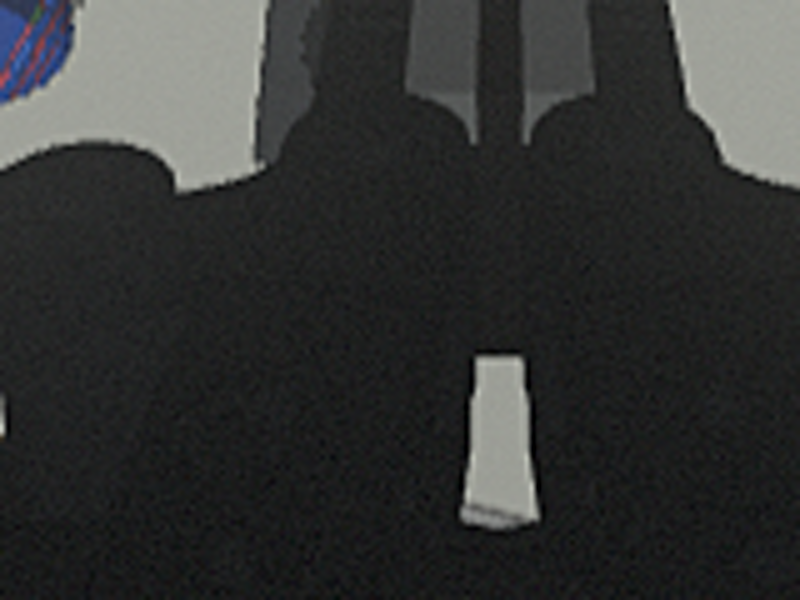

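That was the wrong way: image-up is towards the robot, so the cap is hidden behind the gripper. I'll go forward, which is on the way to the cap anyway.

Emit:
send_rows --pt "0 -0.18 0 0 0 0 0" --pt "0 -0.18 0 0 0 0 0" --pt "0 -0.18 0 0 0 0 0" --pt "0 -0.18 0 0 0 0 0" --pt "0 -0.18 0 0 0 0 0" --pt "0 0 0 0 0 0 0" --pt "0 0 0 0 0 0 0"

```text
clock: 2.38
tcp_pos: [627.5, 283.3, 376.5]
tool_rot: [0.487, -3.098, 0.001]
ft_force: [0.3, -0.2, -1.1]
grip_width: 0.001
grip_force: 0.0
```

```bash
python3 - <<'E'
from h import *
s=readout.sense();print(s["clock"],s["tcp_pos"],s["tool_rot"],s["ft_force"])
d=cam("wrist");save(d,"w3.png");P=d["P"];z=P[...,2];im=d["image"]
m=(np.hypot(P[...,0]-648,P[...,1]-266)<30)&(z>147)&(z<160)
for mm in(m,m&(im.max(-1)<95)):
    q=P[mm];print(len(q),np.median(q,0).round(1),q.min(0).round(1),q.max(0).round(1),[np.round(a,1).tolist() for a in cv2.minEnclosingCircle(np.float32(q[:,:2]))])
hs=cv2.cvtColor(im,cv2.COLOR_RGB2HSV)
q=P[(np.hypot(P[...,0]-501,P[...,1]-248)<50)&(z>160)&(z<170)&(hs[...,1]<60)]
print("plq",len(q),np.median(q,0).round(1),[np.round(a,1).tolist() for a in cv2.minAreaRect(np.float32(q[:,:2]))] if len(q) else 0)
E
```

```text
2.3833 [627.45137247 283.32925618 376.49479372] [ 4.87299610e-01 -3.09770559e+00  1.20106564e-03] [ 0.29492072 -0.23631258 -1.06108487]
565 [649.  267.2 152.8] [618.4 255.7 147. ] [663.9 280.8 155.2] [[641.1, 266.1], 23.2]
547 [649.5 267.5 152.8] [618.7 255.7 147.1] [663.9 280.8 155.2] [[641.3, 267.2], 22.8]
plq 1245 [502.1 249.1 164.7] [[501.8, 248.7], [16.3, 51.7], 21.2]
```

```bash
python3 - <<'E'
from h import *
print(ctrl.tip_reach)
plan((651,268,190),tool(18),0)
E
```

```text
25.0
5
[0, -0.019, -0.022, 0.188, 0.0, -0.001, -0.0],
[0, -0.02, -0.022, 0.189, 0.0, -0.001, -0.001],
[0, -0.019, -0.022, 0.188, 0.0, -0.001, -0.0],
[0, -0.019, -0.022, 0.189, 0.0, -0.001, -0.001],
[0, -0.019, -0.022, 0.189, 0.0, -0.001, -0.0],
```

Emit:
send_rows --pt "0 -0.019 -0.022 0.189 0 0 0" --pt "0 -0.019 -0.022 0.189 0 0 0" --pt "0 -0.019 -0.022 0.189 0 0 0" --pt "0 -0.019 -0.022 0.189 0 0 0" --pt "0 -0.019 -0.022 0.175 0 0 0" --pt "0 0 0 0 0 0 0" --pt "0 0 0 0 0 0 0"

```text
clock: 3.02
tcp_pos: [648.5, 267.3, 193.6]
tool_rot: [0.488, -3.099, 0.001]
ft_force: [1.0, 0.6, 0.6]
grip_width: -0.003
grip_force: 0.0
```

Emit:
send_rows --pt "0 -0.012 0 0.04 0 0 0" --pt "0 0 0 0.035 0 0 0" --pt "0 0 0 0.01 0 0 0" --pt "0 0 0 0.01 0 0 0" --pt "0 0 0 0 0 0 0"

```text
clock: 3.43
tcp_pos: [653.2, 268.8, 177.0]
tool_rot: [-0.489, 3.101, 0.001]
ft_force: [-0.4, 0.9, 2.6]
grip_width: -0.003
grip_force: 1.0
```

Emit:
send_rows --pt "0 0 0 0.01 0 0 0" --pt "0 0 0 0.01 0 0 0" --pt "0 0 0 0 0 0 0"

```text
clock: 3.68
tcp_pos: [653.3, 268.8, 172.7]
tool_rot: [-0.488, 3.101, 0.001]
ft_force: [-0.2, 0.5, 4.0]
grip_width: -0.0
grip_force: 2.1
```

Emit:
send_rows --pt "0 0 0 0.01 0 0 0" --pt "0 0 0 0.005 0 0 0" --pt "0 0 0 0 0 0 0"

```text
clock: 3.93
tcp_pos: [653.3, 268.8, 171.1]
tool_rot: [-0.489, 3.101, 0.001]
ft_force: [-2.9, -0.5, 10.0]
grip_width: 0.0
grip_force: 4.6
```

Emit:
send_rows --pt "0 0 0 0.006 0 0 0" --pt "0 0 0 0 0 0 0" --pt "0 0 0 0 0 0 0" --pt "0 0 0 0 0 0 0" --pt "0 0 0 0 0 0 0" --pt "0 0 0 0 0 0 0" --pt "0 0 0 0 0 0 0"

```text
clock: 4.52
tcp_pos: [653.4, 268.8, 171.0]
tool_rot: [-0.489, 3.101, 0.001]
ft_force: [-3.7, -1.1, 11.5]
grip_width: 0.001
grip_force: 6.2
```

Emit:
send_rows --pt "0 0 0 -0.03 0 0 0" --pt "0 0 0 -0.1 0 0 0" --pt "0 0 0 -0.15 0 0 0" --pt "0 0 0 -0.15 0 0 0" --pt "0 0 0 0 0 0 0"

```text
clock: 4.93
tcp_pos: [656.1, 269.1, 261.3]
tool_rot: [-0.487, 3.091, 0.001]
ft_force: [0.8, -0.3, 2.0]
grip_width: -0.002
grip_force: 0.0
```

```bash
python3 - <<'E'
from h import *
s=readout.sense();print(s["clock"],s["tcp_pos"],s["ft_force"])
P=cam("top")["P"]
q=P[(np.hypot(P[...,0]-651,P[...,1]-268)<10)&(P[...,2]>100)];print("cap",len(q),np.median(q,0).round(1) if len(q) else 0)
P0=np.load("top1.npy");q=P0[(np.hypot(P0[...,0]-651,P0[...,1]-268)<10)&(P0[...,2]>100)];print("cap0",np.median(q,0).round(1))
c,Q=plan((501.8,248.7,230),tool(21.2),85)
E
```

```text
4.9333 [656.05331791 269.12826264 261.2880872 ] [ 0.76760643 -0.25105282  2.03110877]
cap 78 [650.8 268.1 591.3]
cap0 [649.8 267.3 153.8]
5
[85, 0.152, 0.028, 0.027, -0.0, 0.002, -0.015],
[85, 0.152, 0.03, 0.027, -0.001, 0.002, -0.014],
[85, 0.152, 0.031, 0.028, 0.0, 0.003, -0.015],
[85, 0.151, 0.033, 0.028, -0.0, 0.002, -0.015],
[85, 0.151, 0.035, 0.028, -0.0, 0.002, -0.015],
```

Emit:
send_rows --pt "85 0.152 0.03 0.02 0 0.002 -0.015" --pt "85 0.152 0.03 0.02 0 0.002 -0.015" --pt "85 0.152 0.031 0.02 0 0.002 -0.015" --pt "85 0.152 0.033 0.02 0 0.002 -0.015" --pt "85 0.152 0.034 0.02 0 0.002 -0.015" --pt "85 0 0 0 0 0 0" --pt "85 0 0 0 0 0 0"

```text
clock: 5.57
tcp_pos: [495.8, 247.5, 231.5]
tool_rot: [0.579, -3.075, 0.003]
ft_force: [0.4, -0.1, 0.3]
grip_width: 0.974
grip_force: 0.0
```

```bash
python3 - <<'E'
from h import *
s=readout.sense();print(s["clock"],s["tcp_pos"],tool(21.2).as_rotvec(),s["tool_rot"],s["grip_width"])
d=cam("wrist");P=d["P"];z=P[...,2];hs=cv2.cvtColor(d["image"],cv2.COLOR_RGB2HSV)
q=P[(np.hypot(P[...,0]-501,P[...,1]-248)<50)&(z>161)&(z<170)&(hs[...,1]<60)]
print("plq",len(q),np.median(q,0).round(1) if len(q) else 0,[np.round(a,1).tolist() for a in cv2.minAreaRect(np.float32(q[:,:2]))] if len(q) else 0)
P=cam("top")["P"]
q=P[(np.hypot(P[...,0]-651,P[...,1]-268)<10)&(P[...,2]>100)];print("cap",len(q),np.median(q,0).round(1) if len(q) else 0)
plan((501.8,248.7,141),tool(21.2),85,n=4)
E
```

```text
5.5667 [495.81377327 247.46075671 231.45330579] [ 0.57790021 -3.08798247 -0.        ] [ 0.57854335 -3.07478152  0.00333924] 0.9736426022971755
plq 2358 [500.7 248.4 164.7] [[501.4, 248.5], [16.4, 51.9], 21.6]
cap 46 [650.1 268.6 152.7]
4
[85, -0.004, -0.0, 0.116, -0.0, -0.002, 0.0],
[85, -0.004, -0.001, 0.116, -0.0, -0.003, 0.001],
[85, -0.004, -0.0, 0.115, -0.0, -0.002, 0.0],
[85, -0.003, -0.001, 0.116, -0.0, -0.003, 0.0],
```

Emit:
send_rows --pt "85 -0.004 0 0.116 0 -0.002 0" --pt "85 -0.004 -0.001 0.116 0 -0.003 0" --pt "85 -0.004 0 0.115 0 -0.002 0" --pt "85 -0.003 -0.001 0.085 0 -0.003 0" --pt "85 0 0 0 0 0 0" --pt "85 0 0 0 0 0 0"

```text
clock: 6.17
tcp_pos: [501.9, 248.5, 146.8]
tool_rot: [0.579, -3.086, 0.0]
ft_force: [0.4, 0.8, 0.3]
grip_width: 0.995
grip_force: 0.0
```

```bash
python3 - <<'E'
from h import *
s=readout.sense();print(s["clock"],s["tcp_pos"],s["tool_rot"],s["ft_force"])
plan((501.7,248.6,141),tool(21.4),85,n=1)
E
```

```text
6.1667 [501.89455135 248.48716107 146.82252629] [ 5.78644476e-01 -3.08598229e+00  1.14176516e-04] [0.38980566 0.77501222 0.27571802]
1
[85, 0.001, 0.001, 0.029, 0.0, -0.002, -0.004],
```

Emit:
send_rows --pt "85 0.001 0.001 0.029 0 -0.002 -0.004" --pt "60 0 0 0 0 0 0" --pt "45 0 0 0 0 0 0" --pt "45 0 0 0 0 0 0" --pt "45 0 0 0 0 0 0" --pt "45 0 0 0 0 0 0" --pt "45 0 0 0 0 0 0" --squeeze 45

```text
clock: 6.75
tcp_pos: [501.9, 249.1, 143.2]
tool_rot: [-0.584, 3.083, 0.001]
ft_force: [-0.2, 0.0, 4.8]
grip_width: 0.603
grip_force: 47.4
```

Emit:
send_rows --pt "45 0 0 -0.02 0 0 0" --pt "45 0 0 -0.05 0 0 0" --pt "45 0 0 -0.08 0 0 0" --pt "45 0 0 -0.12 0 0 0" --pt "45 0 0 -0.15 0 0 0" --pt "45 0 0 -0.15 0 0 0" --pt "45 0 0 0 0 0 0" --pt "45 0 0 0 0 0 0"

```text
clock: 7.42
tcp_pos: [501.9, 249.1, 258.8]
tool_rot: [-0.584, 3.081, 0.002]
ft_force: [0.5, 0.3, -1.8]
grip_width: 0.602
grip_force: 48.0
```

```bash
python3 - <<'E'
from h import *
c=plan((495,220,330),tool(19),45,n=3)
plan((438,-102,385),tool(-40,45),45,start=c,n=12)
E
```

```text
3
[45, 0.028, -0.041, -0.119, -0.0, 0.003, 0.018],
[45, 0.027, -0.041, -0.119, -0.0, 0.002, 0.018],
[45, 0.027, -0.042, -0.118, -0.0, 0.003, 0.019],
12
[45, 0.066, -0.119, -0.023, 0.043, -0.076, 0.103],
[45, 0.055, -0.125, -0.022, 0.043, -0.075, 0.104],
[45, 0.043, -0.13, -0.021, 0.042, -0.076, 0.103],
[45, 0.032, -0.133, -0.019, 0.043, -0.076, 0.103],
[45, 0.019, -0.136, -0.016, 0.043, -0.075, 0.104],
[45, 0.007, -0.137, -0.012, 0.043, -0.076, 0.103],
[45, -0.004, -0.138, -0.008, 0.043, -0.076, 0.103],
[45, -0.016, -0.137, -0.002, 0.043, -0.075, 0.104],
[45, -0.027, -0.136, 0.004, 0.042, -0.076, 0.103],
[45, -0.037, -0.132, 0.009, 0.043, -0.076, 0.104],
[45, -0.047, -0.129, 0.017, 0.043, -0.076, 0.103],
[45, -0.056, -0.124, 0.025, 0.043, -0.075, 0.103],
```

Emit:
send_rows --pt "45 0.028 -0.041 -0.119 0 0.003 0.018" --pt "45 0.027 -0.041 -0.119 0 0.003 0.018" --pt "45 0.027 -0.042 -0.119 0 0.003 0.018" --pt "45 0.066 -0.119 -0.023 0.043 -0.076 0.103" --pt "45 0.055 -0.125 -0.022 0.043 -0.075 0.103" --pt "45 0.043 -0.13 -0.021 0.043 -0.076 0.103" --pt "45 0.032 -0.133 -0.019 0.043 -0.076 0.103" --pt "45 0.019 -0.136 -0.016 0.043 -0.075 0.103"

```text
clock: 8.08
tcp_pos: [469.1, 84.2, 348.5]
tool_rot: [0.112, 2.823, -0.171]
ft_force: [0.4, -0.2, -1.3]
grip_width: 0.602
grip_force: 48.0
```

Emit:
send_rows --pt "45 0.007 -0.137 -0.012 0.043 -0.076 0.103" --pt "45 -0.004 -0.138 -0.008 0.043 -0.076 0.103" --pt "45 -0.016 -0.137 -0.002 0.043 -0.075 0.103" --pt "45 -0.027 -0.136 0.004 0.043 -0.076 0.103" --pt "45 -0.037 -0.132 0.009 0.043 -0.076 0.103" --pt "45 -0.047 -0.129 0.017 0.043 -0.076 0.103" --pt "45 -0.056 -0.124 0.025 0.043 -0.075 0.103" --pt "45 0 0 0 0 0 0"

```text
clock: 8.75
tcp_pos: [435.4, -104.2, 379.7]
tool_rot: [0.816, 2.246, -0.349]
ft_force: [0.6, 0.1, -1.3]
grip_width: 0.603
grip_force: 48.0
```

```bash
python3 - <<'E'
from h import *
s=readout.sense();print(s["clock"],s["tcp_pos"],s["tool_rot"],tool(-40,45).as_rotvec(),s["grip_force"],s["joint_positions"].round(2))
d=cam("wrist");d=cam("wrist");save(d,"w4.png");np.save("w4.npy",d["P"]);np.save("w4W.npy",d["W"])
E
```

```text
8.75 [ 435.41177794 -104.16674899  379.72260224] [ 0.81610166  2.24633962 -0.34877023] [ 0.81473232  2.23845866 -0.33747318] 48.00044238567352 [-0.21 -0.54  2.09 -0.44  0.92 -0.93]
```

View pics/w4.png

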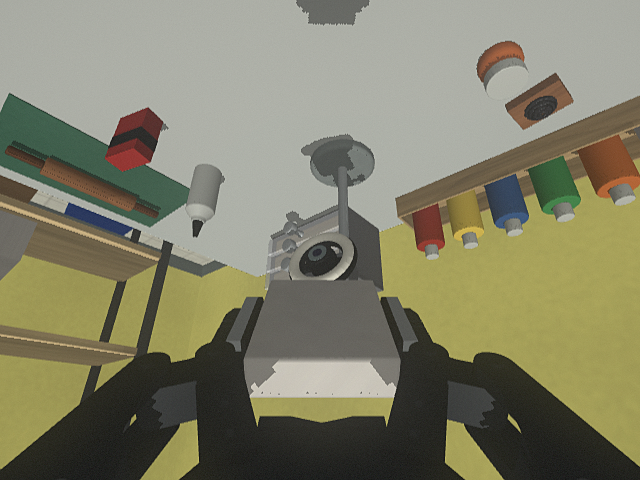

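The image is upside down, with the ring light at (322,260) and the lens at about (318,254). The plaque's back is at (322,320), held square in the pads.

```bash
python3 - <<'E'
from h import *
P=np.load("w4.npy");im=cv2.imread("pics/w4.png")
cv2.imwrite("pics/w4c.png",cv2.resize(im[215:295,270:380],None,fx=7,fy=7,interpolation=cv2.INTER_CUBIC))
v,u=np.mgrid[0:480,0:640]
g=im.min(-1); reg=(np.hypot(u-322,v-260)<45)&(v<280)&~np.isnan(P[...,0])
near=np.hypot(P[...,0]-614,P[...,1]+250)<75
ring=reg&near&(g>120)
q=P[ring]
for _ in range(6):
    c=q.mean(0);n=np.linalg.svd(q-c,full_matrices=False)[2][2]
    r=abs((q-c)@n);q=q[r<max(1.5,2*np.median(r))]
if n[0]<0:n=-n   # lens +x (back into the camera)
print(len(q),"c",c.round(1),"n",n.round(3),"yaw",np.degrees(np.arctan2(n[1],n[0])).round(1),"down tilt... nz->",np.degrees(np.arcsin(n[2])).round(1))
y=np.cross([0,0,1],n);y/=np.linalg.norm(y);z=np.cross(n,y)
a=np.float32(np.c_[(q-c)@y,(q-c)@z])
A=cv2.convexHull(a)
(cc,rad)=cv2.minEnclosingCircle(a);print("circle",np.round(cc,1),rad)
e=cv2.fitEllipse(A);print("ell",e)
C=c+cc[0]*y+cc[1]*z;print("ring centre",C.round(1))
al=P[reg&near];w=np.c_[(al-C)@n,(al-C)@y,(al-C)@z];rr=np.hypot(w[:,1],w[:,2])
for lo in range(0,50,4):
    k=(rr>=lo)&(rr<lo+4)
    if k.sum():print(lo,k.sum(),np.percentile(w[k,0],[5,50,95]).round(1))
dk=reg&near&(g<45)
E
```

```text
515 c [ 617.8 -259.7  224.6] n [ 0.918 -0.283  0.278] yaw -17.1 down tilt... nz-> 16.2
circle [-1.6 -0.2] 41.65291976928711
ell ((-1.6354433298110962, 0.6574100255966187), (78.70353698730469, 81.32317352294922), 164.11416625976562)
ring centre [ 617.3 -261.3  224.4]
0 23 [-7.4 -6.6 -5.9]
4 65 [-7.4 -6.4 -5.6]
8 124 [-7.  -6.2 -5.1]
12 258 [-6.5 -4.9  1.6]
16 322 [ 0.6  6.1 14.1]
20 54 [12.4 20.2 22.2]
24 130 [ 5.1 10.1 21.5]
28 479 [-0.1  3.7 47.5]
32 445 [-1.6 -0.4 26. ]
36 412 [-1.4 -0.3  1.3]
40 378 [ 0.7  4.7 11.6]
44 12 [ 6.3  8.1 11.4]
```

View pics/w4c.png

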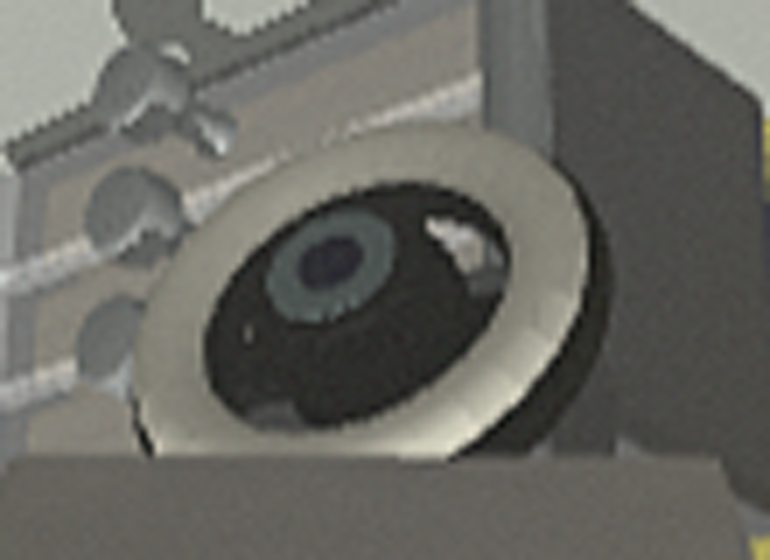

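```bash
python3 - <<'E'
from h import *
P=np.load("w4.npy");im=cv2.imread("pics/w4.png").astype(int);W=np.load("w4W.npy")
v,u=np.mgrid[0:480,0:640];ok=~np.isnan(P[...,0])
def plane(q,it=8,t=1.2):
    for _ in range(it):
        c=q.mean(0);n=np.linalg.svd(q-c,full_matrices=False)[2][2]
        r=abs((q-c)@n);q=q[r<max(t,2*np.median(r))]
    return c,n,q
n0=np.array([.918,-.283,.278]);C0=np.array([617.3,-261.3,224.4])
w=P-C0;d=w@n0;rr=np.linalg.norm(w-d[...,None]*n0,axis=-1)
m=ok&(v<279)&(rr>31)&(rr<39)&(abs(d)<5)
c,n,q=plane(P[m]);n*=np.sign(n[0]);print("ring",len(q),n.round(3),np.degrees([np.arctan2(n[1],n[0]),np.arcsin(n[2])]).round(2),abs((q-c)@n).mean())
m=ok&(rr<11)&(abs(d+6.5)<2.5);c2,n2,q2=plane(P[m]);n2*=np.sign(n2[0]);print("lens",len(q2),c2.round(1),n2.round(3),np.degrees([np.arctan2(n2[1],n2[0]),np.arcsin(n2[2])]).round(2))
print("lens px",P[252,317],P[251:254,316:319].reshape(-1,3).mean(0).round(1))
# plaque in the tool frame (camera->tool by calibration)
s=readout.sense();R=Ro.from_rotvec(s["tool_rot"]);p=np.array(s["tcp_pos"])
T=(P-p)@R.as_matrix();print(p.round(1),(W[:3,3]).round(1))
box=ok&(abs(T[...,1])<45)&(T[...,2]>-40)&(T[...,2]<60)&(abs(T[...,0])<40)
back=box&(v>284)&(v<350)&(u>265)&(u<380)
cb,nb,qb=plane(T[back]);nb*=np.sign(nb[0]);print("back",len(qb),cb.round(1),nb.round(3))
allb=box&(abs((T-cb)@nb)<1.5)&(abs(T[...,1])<25);print("back z ext",np.percentile(T[allb][:,2],[1,99]).round(1))
top=box&(v>362)&(v<392)&(u>275)&(u<370);ct,nt,qt=plane(T[top]);print("top",len(qt),ct.round(1),nt.round(3),T[top].min(0).round(1),T[top].max(0).round(1))
# bottom edge line & side edges on back plane
bp=T[box&(abs((T-cb)@nb)<1.2)];print("y ext z>5..",np.percentile(bp[bp[:,2]>25][:,1],[1,50,99]).round(1))
for y in(-20,-10,0,10,20):
    k=bp[abs(bp[:,1]-y)<2];print(y,k[:,2].max().round(1),k[:,2].min().round(1))
E
```

```text
ring 643 [ 0.92  -0.274  0.28 ] [-16.6   16.23] 0.43935193925925825
lens 165 [ 611.6 -259.1  222.7] [ 0.916 -0.284  0.283] [-17.25  16.44]
lens px [ 612.51938227 -261.17607052  220.91919648] [ 611.4 -260.2  221.7]
[ 436.9 -102.3  380.8] [330.7 -14.7 410.9]
back 7318 [ 8.1 -1.3  7.3] [ 1.     0.003 -0.004]
back z ext [-21.9  42.4]
top 2666 [  1.   -1.2 -21.4] [ 0.027 -0.003  1.   ] [ -6.  -16.8 -23.3] [  7.7  14.5 -19.6]
y ext z>5.. [-26.6  -1.4  23.2]
-20 44.2 -22.6
-10 43.3 -22.4
0 44.4 -22.9
10 44.3 -22.3
20 44.9 -22.3
```

```bash
cat >> h.py <<'E'
L=np.array([611.5,-259.4,222.4]); YAW,TILT=-16.9,16.3
def goal():
    R=tool(YAW,TILT); x=-R.as_matrix()[:,0]
    c=L-150*x; return c-R.apply([0,-.7,11.3]),R
E
python3 - <<'E'
from h import *
p,R=goal();print(p,R.as_rotvec());plan(p,R,45,n=8)
E
```

```text
[ 470.91571369 -215.95563308  191.14579346] [ 0.4202046   2.82853754 -0.06017814]
8
[45, 0.039, -0.04, 0.128, -0.034, 0.077, -0.055],
[45, 0.034, -0.041, 0.129, -0.034, 0.078, -0.055],
[45, 0.027, -0.044, 0.13, -0.034, 0.077, -0.055],
[45, 0.022, -0.047, 0.13, -0.034, 0.077, -0.054],
[45, 0.015, -0.048, 0.13, -0.034, 0.077, -0.055],
[45, 0.01, -0.052, 0.13, -0.034, 0.078, -0.055],
[45, 0.004, -0.055, 0.128, -0.033, 0.077, -0.055],
[45, -0.001, -0.058, 0.128, -0.034, 0.077, -0.055],
```

Emit:
send_rows --pt "45 0.039 -0.04 0.128 -0.034 0.077 -0.055" --pt "45 0.034 -0.041 0.129 -0.034 0.078 -0.055" --pt "45 0.027 -0.044 0.13 -0.034 0.077 -0.055" --pt "45 0.022 -0.047 0.13 -0.034 0.077 -0.055" --pt "45 0.015 -0.048 0.13 -0.034 0.077 -0.055" --pt "45 0.01 -0.052 0.13 -0.034 0.078 -0.055" --pt "45 0.004 -0.055 0.128 -0.034 0.077 -0.055" --pt "45 -0.001 -0.058 0.128 -0.034 0.077 -0.055"

```text
clock: 9.52
tcp_pos: [473.8, -216.1, 192.3]
tool_rot: [0.412, 2.828, -0.057]
ft_force: [0.8, -0.4, -1.1]
grip_width: 0.606
grip_force: 48.0
```

Emit:
send_rows --pt "45 0 0 0 0 0 0" --pt "45 0 0 0 0 0 0" --pt "45 0 0 0 0 0 0" --pt "45 0 0 0 0 0 0"

```text
clock: 9.85
tcp_pos: [473.9, -215.2, 195.3]
tool_rot: [0.414, 2.822, -0.062]
ft_force: [-0.3, -0.2, -1.0]
grip_width: 0.602
grip_force: 47.9
```

```bash
python3 - <<'E'
from h import *
s=readout.sense();p,R=goal();print(s["clock"],s["tcp_pos"],s["tool_rot"],s["grip_force"]);plan(p,R,45,n=1)
for n in("scene","top"): d=cam(n);save(d,n+"2.png");np.save(n+"2.npy",d["P"])
w=cam("wrist");T=np.linalg.inv(w["W"]);Tt=(w["P"]-s["tcp_pos"])@Ro.from_rotvec(s["tool_rot"]).as_matrix()
b=(abs(Tt[...,1])<15)&(abs(Tt[...,0]-8)<3);q=Tt[b&(Tt[...,2]>-15)&(Tt[...,2]<40)]
n=np.linalg.svd(q-q.mean(0),full_matrices=False)[2][2];print("back",q.mean(0).round(1),n.round(3),np.percentile(Tt[b][:,2],[1,99]).round(1))
a=cv2.imread("pics/top2.png")[150:300,190:490];c=cv2.imread("pics/scene2.png")[100:350,150:450]
cv2.imwrite("pics/fin.png",np.hstack([cv2.resize(a,(400,200)).copy(),np.zeros((200,0,3),np.uint8)]) if 0 else np.vstack([cv2.resize(a,(500,250)),cv2.resize(c,(500,350))[:350]]))
E
```

```text
9.85 [ 473.92623597 -215.24257556  195.34596317] [ 0.4141683   2.82208342 -0.06181038] 47.94080078601837
1
[45, 0.019, -0.008, 0.016, 0.0, 0.009, 0.004],
back [ 7.7 -0.   7.5] [-1.    -0.002  0.003] [-65.6 200.5]
```

View pics/fin.png

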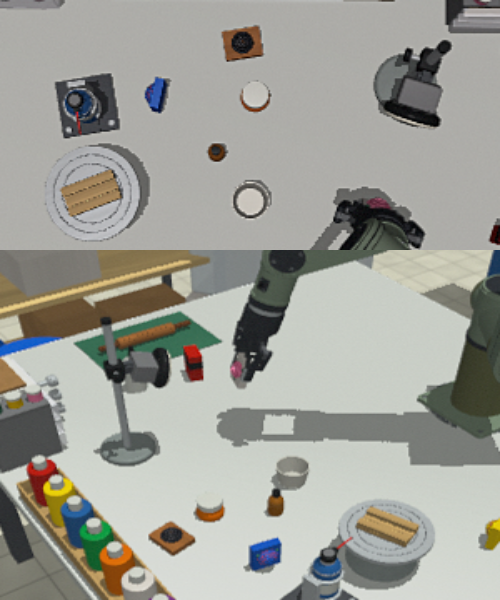

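The rose, in the gripper at crop (238,368), faces the camera at (150,370). The holder is empty and in place, and the other things are undisturbed. One fine correction remains: (0.019, -0.008, 0.016) with a small turn.

Emit:
send_rows --pt "45 0.019 -0.008 0.016 0 0.009 0.004" --pt "45 0 0 0 0 0 0" --pt "45 0 0 0 0 0 0" --pt "45 0 0 0 0 0 0" --pt "45 0 0 0 0 0 0" --pt "45 0 0 0 0 0 0"

```text
clock: 10.5
tcp_pos: [470.4, -216.9, 190.1]
tool_rot: [0.422, 2.83, -0.059]
ft_force: [-0.1, 0.3, -1.3]
grip_width: 0.6
grip_force: 48.0
```

```bash
python3 - <<'E'
from h import *
s=readout.sense();p,R=goal();print(s["tcp_pos"]-p,np.degrees((R.inv()*Ro.from_rotvec(s["tool_rot"])).magnitude()),abs(s["joint_vel"]).max())
plan(p,R,45,n=1)
E
```

```text
[-0.53827665 -0.93782756 -1.07049037] 0.12608727963734145 0.0024071499277100315
1
[45, -0.003, 0.005, -0.005, 0.0, -0.002, -0.002],
```

The hold is within 1.5 mm and 0.2° of the goal and still.

```bash
python3 -c "
from bench import workorder
print(workorder.sign_off())"
```

```text
the job is handed in; nothing more can be done
None
```

The job is handed in at about 10.5 s: I pressed the cap until it bottomed out and saw it come back up, then lifted the plaque out; it's now held still in front of the lens, within about 1.5 mm and 0.2° of the 15 cm pose I measured.

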